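# Turn the dice carousel to the front

### The arm

A 7-joint arm with a two-finger parallel gripper is mounted at the origin on the work surface. World frame = base frame: x ahead of the robot, y to its left, z up, the work surface at z = 0. Lengths are in m, angles in degrees, forces in N, time in s.
With the tool pointing down it reaches from about 0.425 to 0.875 m from the base axis. Payload 8.4 kg.
Tool frame: the origin (TCP) lies midway between the tips of the shut fingers; the grasp point (between the pads) lies 19 mm behind it; z points along the fingers, y is the direction in which the jaws open and shut (so a half turn about z gives the same grasp; the last joint's range is limited). The gripper opens to 85 mm and grips with 20 to 120 N. Pads are 22 mm wide; open, the fingers measure 114 mm over their backs; the gripper's body (76 mm by 85 mm) begins 54 mm behind the grasp point. The pads swing forward as they close: fully open they stand 13 mm farther back than shut.
Start: joints at [-5.684, 19.091, 2.286, 83.961, -0.768, 76.965, -3.352], TCP at [0.65, -0, 0.231] pointing down, gripper open.
Joint ranges: [-147.57, 147.57], [-21.85, 119.76], [-74.77, 79.35], [14.55, 137.4], [-85.83, 265.84], [4.83, 119.75], [-152.11, 152.11]. Speed limits (degrees/s): [127.2, 127.2, 159.86, 159.86, 180, 180, 180].

### API

Orientations are given as [roll, pitch, yaw] about the fixed x, y, z axes, in that order (R = Rz(yaw) Ry(pitch) Rx(roll)).
In Python, from rig import arm gives the robot as it stands.
- The arm moves only by the tool play_rows, never from a script. Its argument "moves" is a list of rows, each a list of 7 numbers: the opening, from 0 (shut) to 1 (fully open), then the shift along the tool's x, y, z in cm, then the turn, a rotation vector about the tool's x, y, z in degrees. A call has 1 to 20 rows; each row is the pose to reach, as a shift and turn from the pose commanded when the call began, along the tool's axes at that moment; what a row does not reach only later rows make up. A row lasts 1/12 s, in which the tool goes at most 41.7 mm and 7.16 degrees, less where a joint would pass 70% of its speed; a pose out of reach is approached as far as the arm can. A call with a gripper value outside its range is refused whole. The fingers move at their own pace and stop on an object; the grip force is fixed at half the most. Time passes only in rows, so rows that repeat a pose let the fingers close. It gives the time, the measured TCP pose, the force and the opening at its end, in the units of the state.
- arm.sense(): the state, without advancing time (a new reading comes with each control period).
- arm.capture(name): name is "scene" or "side" or "wrist"; returns a dict with "pixels" (400x640x3 uint8, red, green, blue), "fov_y" (degrees; the focal length in pixels is half the picture's height over the tangent of half this angle, whatever the lens; pixels are square), "cx", "cy" (the principal point, pixels), "view" (4x4, takes a point from world to camera coordinates). Camera axes: x right, y up, looking along -z (the intrinsics and any distortion apply to the point x, -y, -z); pixel columns grow to the right and rows downward; lengths in m; the calibration is good to about 2 mm. A picture is of the moment at which its call begins. There is no depth.
- arm.hand_in(): hands the job in, once; it reports no verdict.
Trained networks look in a picture, given as the dict that the camera call returned (one of the last four; its "shot" number tells which), for a name from the list of things; names that differ only in an ending like _2 or _b are one class to them, and where a whole thing is asked for, a point or a joint stands for the part that bears it (a point fixed in the world has none). Each returns a list of dicts, best first, with "score" (0 to 1); they miss things now and then, are a little off and sometimes report something else, mostly with a low value. They report only what shows in the picture. A call takes as long as a camera call. They do not tell look-alikes from the thing itself.
- arm.search_frame(picture, target): "location" ([x, y, z] in m, in world coordinates, good to about 4 mm: the middle of the surface that is visible of it).
- arm.outline_of(picture, target): "mask" (400x640 bool, what is visible of it).
The state is a dict: "time": time; "joint_positions": joint angles; "joint_velocities": joint speeds; "effort": joint torques, N m; "tool_pos": TCP position; "tool_rot": TCP orientation; "wrist_force": force on the tool from outside, world axes, zero at the start; "moment": the same for the moment, N m; "width": finger opening in m.
Only numpy, scipy, OpenCV 4.12 (cv2) and the standard library are available. Lean on these libraries where they do the work, as an engineer would, in place of code of your own. Each camera call takes 0.05 s, during which the arm holds its last target.

### The job

Push the rim of the game-piece carousel round with the fingertips, by the finger pegs on it, until the white die stands squarely at the front, in line with the pointer tongue on the fixed base, and leave the carousel at rest there. Do not touch, lift or upset any of the pieces in its wells, and leave the metal dice case where it is.

Things in the scene. Friction and masses are not known exactly. Their poses are not given: they have to be found in the camera images.
- base: Fixed dark metal foot, a disc of 170 mm diameter, 18 mm high, with a flat bare-metal pointer tongue (26 mm wide, 6 mm high, arrow head 48 mm wide) lying on the shelf, its point 185 mm from the centre. Origin: on the carousel's axis, at shelf height. The tongue points along its -x axis: that is the front. z is up.
- carousel: Round wooden tray turning about its origin's vertical axis, either way; light friction (0.5 N at a peg), stays where left. Origin on the axis, 20 mm over the shelf; axes turn with it. Floor 12 mm above the origin. Four wells (44 mm inside, lips 5 mm) 62 mm from the axis along its +x, +y, -x, -y; a loose piece in each, which one varies. At the start no well is at the front.
- rim: The carousel's rim, same origin and axes: wooden wall of 200 mm outer diameter, top 40 mm over the shelf, with eight level dark wooden finger pegs, 10 mm thick, sticking out to 131 mm from the axis, at 22.5, 67.5, ... degrees from the carousel's x axis (every 45). Peg centre line 30 mm over the shelf; below them it is free down to the shelf, but for the tongue.
- die_mid (a point): Centre of the white die, a 20 mm cube with dark pips, standing loose in one of the wells: the piece to bring to the front.
- token_mid (a point): Centre of the silver ring token lying flat in a well: 32 mm outside, 18 mm hole, 8 mm high.
- stopper_mid (a point): Half-way up the blue vial stopper standing on its round head in a well: 30 mm across at the bottom, a narrow plug upward, 30 mm high.
- pawn_mid (a point): Half-way up the maple pawn standing in a well: foot 28 mm across, 39 mm high.
- dice_case: Closed gunmetal dice case lying loose on the shelf beside the carousel, 110 mm (x) by 170 mm (y), 48 mm high, with two small latches on its -x side. Origin: centre of its underside.
- die: The piece of point die_mid as a whole; origin at the centre of its underside, 32 mm above the shelf.
- token: The piece of point token_mid as a whole; origin at the centre of its underside, 32 mm above the shelf.
- stopper: The piece of point stopper_mid as a whole; origin at the centre of its underside, 32 mm above the shelf.
- pawn: The piece of point pawn_mid as a whole; origin at the centre of its underside, 32 mm above the shelf.
Things that resemble listed ones, but are neither listed nor needed, are in the scene too. Leave any blue or yellow look-alike of the token alone.

How it is judged:
By the outcome, as a careful person would: the job done as asked, in the order asked, and still so for the second after the job is handed in, with the robot touching nothing.
It also fails if it takes over 54 s, if anything falls off the work surface, if the arm or the gripper's body presses on something with over 40 N, if the wrist force passes 120 N, or if a joint passes its speed limit or range.

## Working session

There is one attempt and no reset: what is moved stays moved. The work goes in short steps, Python scripts to look and compute and a tool call to move; the robot and the scene stay as the last step left them, time stands still between calls to the robot, and variables do not carry over. Pictures are saved under pics/ and viewed, and the job is handed in when it is done.

Besides the shell and the picture viewer there is one more tool, called after "Emit:" as name(argument=value, ...) on one line, values as JSON. play_rows: Moves the arm, as the interface text tells. Its arguments: {"type":"object","properties":{"moves":{"type":"array"}},"required":["moves"]}

```bash
ls; mkdir -p pics; cat > h.py <<'E'
import numpy as np, cv2
from rig import arm
def save(p,name): cv2.imwrite('pics/'+name,cv2.cvtColor(p['pixels'],cv2.COLOR_RGB2BGR))
def proj(p,X):
    X=np.atleast_2d(X); V=np.array(p['view']); c=(V[:3,:3]@X.T).T+V[:3,3]
    f=200/np.tan(np.radians(p['fov_y']/2))
    return np.c_[p['cx']+f*c[:,0]/-c[:,2], p['cy']-f*c[:,1]/-c[:,2]]
def unproj(p,u,v,z):
    V=np.array(p['view']); f=200/np.tan(np.radians(p['fov_y']/2))
    d=V[:3,:3].T@np.array([(u-p['cx'])/f,-(v-p['cy'])/f,-1]); o=-V[:3,:3].T@V[:3,3]
    return o+d*(z-o[2])/d[2]
E
python3 - <<'E'
from h import *
for n in ['scene','side','wrist']:
    p=arm.capture(n); save(p,n+'0.png'); print(n,p['fov_y'],p['cx'],p['cy'],[k for k in p])
    for t in ['base','carousel','rim','die_mid','token_mid','stopper_mid','pawn_mid','dice_case']:
        print(t,[(np.round(r['location'],3).tolist(),round(r['score'],2)) for r in arm.search_frame(p,t)][:4])
print(arm.sense())
E
```

```text
pics
scene 55.778087920053 319.51501113126164 202.79247417537727 ['pixels', 'fov_y', 'cx', 'cy', 'view', 'shot']
base [([0.405, -0.086, 0.004], 0.58), ([0.471, 0.262, 0.05], 0.36)]
carousel [([0.557, -0.034, 0.027], 0.63)]
rim [([0.57, 0.01, 0.033], 0.69), ([0.406, -0.086, 0.011], 0.69)]
die_mid [([0.57, 0.011, 0.035], 0.45)]
token_mid [([0.5, -0.032, 0.041], 0.52), ([0.333, -0.081, 0.008], 0.41)]
stopper_mid [([0.496, -0.03, 0.046], 0.7)]
pawn_mid []
dice_case [([0.469, 0.264, 0.047], 0.77)]
side 53.49360472305909 316.76097918575346 200.27469567339367 ['pixels', 'fov_y', 'cx', 'cy', 'view', 'shot']
base [([0.419, -0.09, 0.006], 0.96)]
carousel [([0.549, -0.063, 0.03], 0.82)]
rim [([0.539, -0.116, 0.037], 0.89)]
die_mid [([0.534, -0.112, 0.048], 0.74)]
token_mid [([0.33, -0.084, 0.008], 0.74), ([0.357, -0.001, 0.005], 0.63), ([0.53, -0.235, 0.01], 0.54), ([0.493, -0.04, 0.044], 0.46)]
stopper_mid [([0.61, -0.073, 0.041], 0.66), ([0.535, -0.111, 0.05], 0.25)]
pawn_mid [([0.572, 0.007, 0.044], 0.79)]
dice_case [([0.459, 0.201, 0.048], 0.77)]
wrist 62.257113918421794 324.12187148774694 
[... 617 characters left out ...]
me': 1.35, 'joint_positions': array([-5.68465117, 19.09104115,  2.28525891, 83.96088562, -0.768573  ,
       76.96672762, -3.35274731]), 'joint_velocities': array([-0.04188363,  0.02170059, -0.00524288, -0.04772927,  0.09294342,
       -0.00636424, -0.01242579]), 'effort': array([-3.51351428e-04, -6.58299708e+01,  1.36362668e+00, -4.05817187e+01,
        1.67230633e-02,  3.08455892e-03,  3.02959450e-05]), 'tool_pos': array([6.49966271e-01, 1.16609838e-05, 2.31309686e-01]), 'tool_rot': array([-1.79996478e+02, -1.29569267e-03,  8.99988306e+01]), 'wrist_force': array([-0.07606932,  0.52580088,  0.13186143]), 'moment': array([ 0.0154212 , -0.02288004,  0.02378598]), 'width': 0.08544897218059315}
```

View pics/scene0.png

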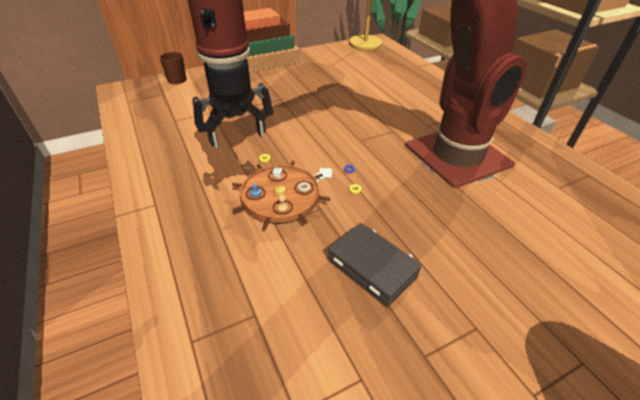

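View pics/side0.png

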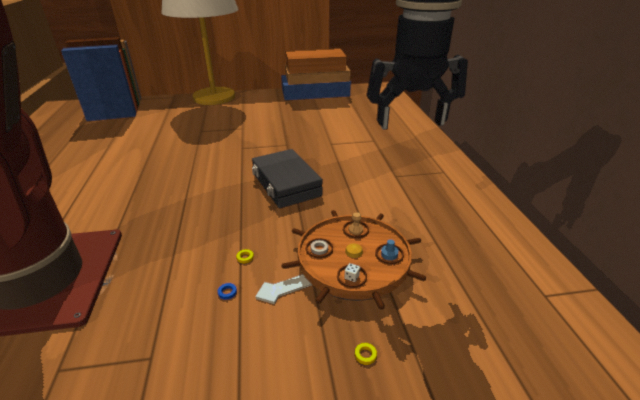

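View pics/wrist0.png

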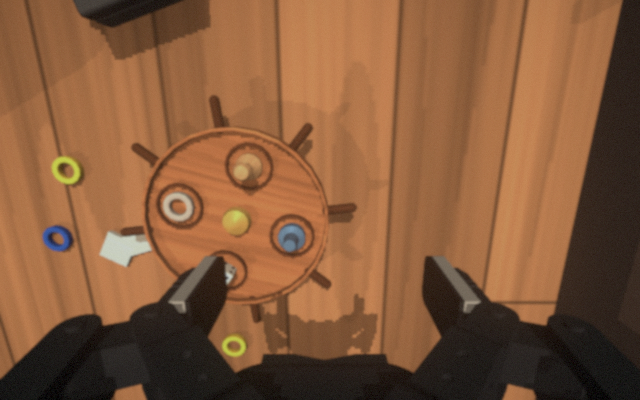

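The white die is at side (352,272), the ring token at (319,247), the pawn at (356,225) and the stopper at (390,252). The tongue is at side (270,292). The yellow and blue rings on the shelf are look-alikes to leave alone. I'll enlarge to get the pegs and tongue.

```bash
python3 - <<'E'
import cv2
a=cv2.imread('pics/side0.png')[200:320,230:440]; cv2.imwrite('pics/sc.png',cv2.resize(a,None,fx=3.8,fy=3.8,interpolation=cv2.INTER_CUBIC))
a=cv2.imread('pics/wrist0.png')[80:340,80:370]; cv2.imwrite('pics/wc.png',cv2.resize(a,None,fx=2.3,fy=2.3,interpolation=cv2.INTER_CUBIC))
E
```

```text
(no output)
```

View pics/sc.png

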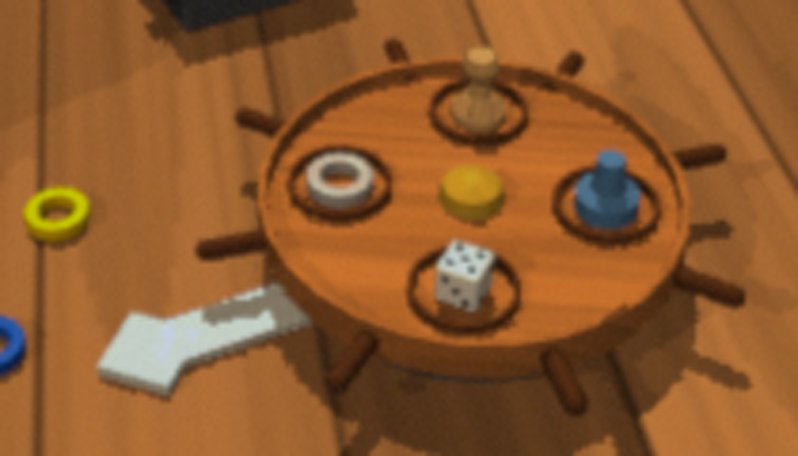

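View pics/wc.png

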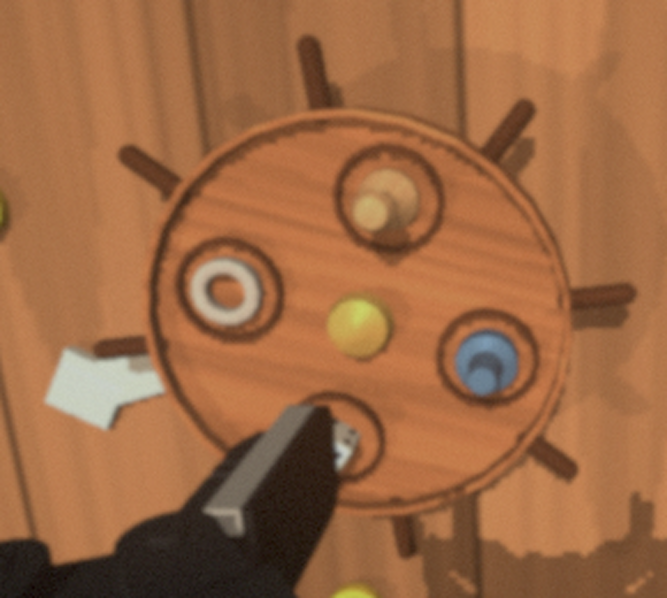

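```bash
cat > fit.py <<'E'
from h import *
from scipy.optimize import least_squares
p={n:arm.capture(n) for n in ['side','wrist']}
S=np.array([[392,45],[572,60],[718,151],[738,297],[575,405],[336,382],[203,250],[243,115]])/3.8+[230,200]
W=np.array([[307,42],[527,106],[630,292],[570,470],[407,550],[100,348],[126,154]])/2.3+[80,80]
iS=[0,1,2,3,4,5,6,7]; iW=[0,1,2,3,4,6,7]
sel=[('side',S,iS),('wrist',W,iW)]
def res(x,which=(0,1)):
    r=[]
    for k in which:
        n,P,I=sel[k]
        a=x[2]-np.array(I)*np.pi/4
        X=np.c_[x[0]+.129*np.cos(a),x[1]+.129*np.sin(a),0*a+.03]
        r.append((proj(p[n],X)-P).ravel())
    return np.concatenate(r)
for w in [(0,),(1,),(0,1)]:
    s=least_squares(res,[.553,-.045,np.radians(80)],args=(w,),loss='soft_l1'); print(w,s.x[:2],np.degrees(s.x[2]),np.abs(s.fun).max().round(1),np.sqrt((s.fun**2).mean()))
print(res(s.x).reshape(-1,2).round(1).tolist())
c=s.x[:2]
for nm,n,q in [('tip','side',(98,365)),('tipW','wrist',(44,402)),('cor1','side',(130,315)),('cor1W','wrist',(67,348)),('cor2','side',(165,392)),('cor2W','wrist',(112,428))]:
    q=np.array(q)/(3.8 if n=='side' else 2.3)+([230,200] if n=='side' else [80,80])
    X=unproj(p[n],*q,.006)[:2]; d=X-c; print(nm,X.round(4),np.hypot(*d).round(4),np.degrees(np.arctan2(d[1],d[0])))
for nm,n,q,z in [('die','side',(464,262),.047),('token','side',(340,182),.038),('tokenW','wrist',(226,292),.040),('stopW','wrist',(484,376),.06),('well_die','side',(464,287),.036),('well_tokW','wrist',(230,290),.037),('well_pawnW','wrist',(388,200),.037),('well_stW','wrist',(488,357),.037),('well_st','side',(607,202),.037)]:
    q=np.array(q)/(3.8 if n=='side' else 2.3)+([230,200] if n=='side' else [80,80])
    X=unproj(p[n],*q,z)[:2]; d=X-c; print(nm,X.round(4),np.hypot(*d).round(4),np.degrees(np.arctan2(d[1],d[0])))
E
python3 fit.py
```

```text
(0,) [ 0.55645902 -0.04655517] 96.48095284140999 1.2 0.7179595279006418
(1,) [ 0.55471023 -0.04893176] 96.43023416357536 1.4 0.6891007917257091
(0, 1) [ 0.55505773 -0.04845826] 96.4457044181961 1.7 0.9031672780548025
[[-1.0, -0.2], [0.6, -0.6], [0.5, 0.6], [0.1, 0.9], [0.2, 1.6], [-1.4, 1.4], [-1.7, 0.7], [-1.7, 0.2], [0.3, -1.2], [0.5, -0.9], [0.6, -0.3], [1.3, 0.4], [0.3, 1.1], [-0.3, 0.5], [-0.5, -1.3]]
tip [ 0.3797 -0.1005] 0.1829 -163.46191116799613
tipW [ 0.3773 -0.1019] 0.1856 -163.28117882334962
cor1 [ 0.3947 -0.0731] 0.1623 -171.281879224709
cor1W [ 0.3948 -0.0715] 0.1619 -171.81598287730353
cor2 [ 0.4076 -0.1201] 0.164 -154.0765390743723
cor2W [ 0.4107 -0.117 ] 0.1598 -154.61688132409446
die [ 0.5396 -0.1044] 0.0581 -105.4760609685706
token [ 0.4965 -0.0348] 0.0601 166.90379668233442
tokenW [ 0.4962 -0.0312] 0.0614 163.63611167820494
stopW [ 0.6156 -0.0643] 0.0626 -14.672880753855702
well_die [ 0.5392 -0.1084] 0.062 -104.8658150034113
well_tokW [ 0.4968 -0.0311] 0.0608 163.42020468512206
well_pawnW [0.5725 0.0109] 0.0619 73.61498832940855
well_stW [ 0.6153 -0.0643] 0.0623 -14.780694584212457
well_st [ 0.6158 -0.0666] 0.0634 -16.672133453785587
```

Joint fit: axis at (0.555,-0.0485), tongue direction about -163.2°, die well at -106.1°. So it needs about 57° clockwise. I'll push the peg at 6.4° with shut fingers, from its counter-clockwise side.

Emit:
play_rows(moves=[[0, -0.5, 1.2, 3, 0, 0, -7], [0, -1.0, 2.3, 6, 0, 0, -14], [0, -1.0, 2.3, 9, 0, 0, -18], [0, -1.0, 2.3, 12, 0, 0, -18], [0, -1.0, 2.3, 12, 0, 0, -18], [0, -1.0, 2.3, 12, 0, 0, -18], [0, -1.0, 2.3, 12, 0, 0, -18], [0, -1.0, 2.3, 12, 0, 0, -18]])

```text
time: 2.12
tool_pos: [0.6745, -0.0099, 0.1141]
tool_rot: [179.8, 0.1, 108.0]
wrist_force: [0.3, -0.9, 0.9]
width: -0.0001
```

```bash
python3 - <<'E'
from h import *
s=arm.sense(); print(s['time'],s['tool_pos'],s['tool_rot'],s['width'])
p=arm.capture('wrist'); save(p,'w1.png')
p=arm.capture('side'); save(p,'s1.png')
def path(a0,a1,n,c=(.555,-.0485),r=.124):
    R=np.radians
    o=np.array(c)+r*np.array([np.cos(R(a0)),np.sin(R(a0))])
    ex=np.array([-np.sin(R(a0)),np.cos(R(a0))]); ey=np.array([np.cos(R(a0)),np.sin(R(a0))])
    for a in np.linspace(a0,a1,n+1)[1:]:
        d=np.array(c)+r*np.array([np.cos(R(a)),np.sin(R(a))])-o
        print([0,round(100*d@ex,2),round(100*d@ey,2),0,0,0,round(a0-a,1)],end=',')
    print()
path(18,-2,20)
E
```

```text
2.1167 [ 0.67445187 -0.00988039  0.11414704] [1.79788250e+02 5.97345932e-02 1.07981447e+02] -0.00013960798085134926
[0, np.float64(-0.22), np.float64(-0.0), 0, 0, 0, np.float64(1.0)],[0, np.float64(-0.43), np.float64(-0.01), 0, 0, 0, np.float64(2.0)],[0, np.float64(-0.65), np.float64(-0.02), 0, 0, 0, np.float64(3.0)],[0, np.float64(-0.86), np.float64(-0.03), 0, 0, 0, np.float64(4.0)],[0, np.float64(-1.08), np.float64(-0.05), 0, 0, 0, np.float64(5.0)],[0, np.float64(-1.3), np.float64(-0.07), 0, 0, 0, np.float64(6.0)],[0, np.float64(-1.51), np.float64(-0.09), 0, 0, 0, np.float64(7.0)],[0, np.float64(-1.73), np.float64(-0.12), 0, 0, 0, np.float64(8.0)],[0, np.float64(-1.94), np.float64(-0.15), 0, 0, 0, np.float64(9.0)],[0, np.float64(-2.15), np.float64(-0.19), 0, 0, 0, np.float64(10.0)],[0, np.float64(-2.37), np.float64(-0.23), 0, 0, 0, np.float64(11.0)],[0, np.float64(-2.58), np.float64(-0.27), 0, 0, 0, np.float64(12.0)],[0, np.float64(-2.79), np.float64(-0.32), 0, 0, 0, np.float64(13.0)],[0, np.float64(-3.0), np.float64(-0.37), 0, 0, 0, np.float64(14.0)],[0, np.float64(-3.21), np.float64(-0.42), 0, 0, 0, np.float64(15.0)],[0, np.float64(-3.42), np.float64(-0.48), 0, 0, 0, np.float64(16.0)],[0, np.float64(-3.63), np.float64(-0.54), 0, 0, 0, np.float64(17.0)],[0, np.float64(-3.83), np.float64(-0.61), 0, 0, 0, np.float64(18.0)],[0, np.float64(-4.04), np.float64(-0.68), 0, 0, 0, np.float64(19.0)],[0, np.float64(-4.24), np.float64(-0.75), 0, 0, 0, np.float64(20.0)],
```

View pics/w1.png

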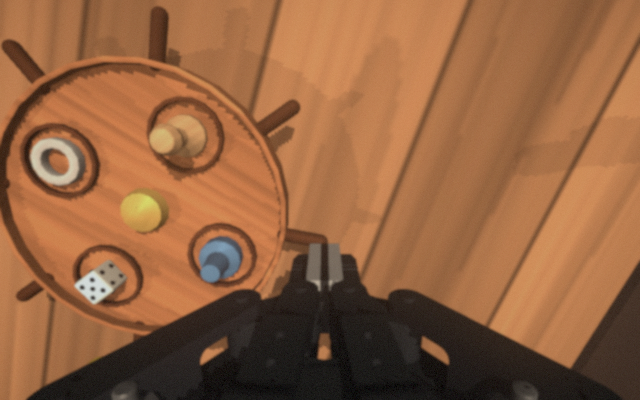

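View pics/s1.png

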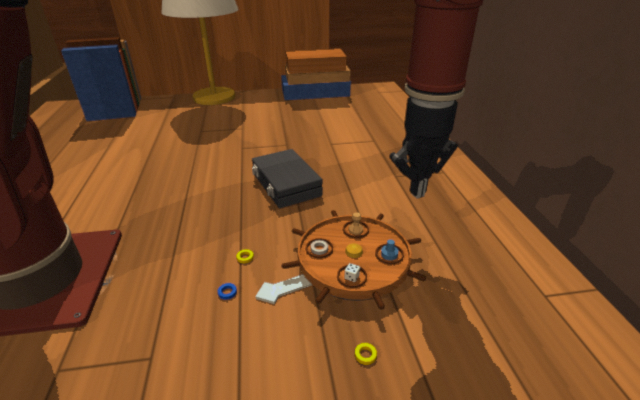

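The fingers stand clear on the counter-clockwise side of the chosen peg. In wrist (640x400) that peg is at about (310,240), and the die with its dark pips is at (101,283). Next I descend straight down beside the peg.

Emit:
play_rows(moves=[[0, 0, 0, 3, 0, 0, 0], [0, 0, 0, 6, 0, 0, 0], [0, 0, 0, 8.5, 0, 0, 0], [0, 0, 0, 9.8, 0, 0, 0], [0, 0, 0, 9.8, 0, 0, 0], [0, 0, 0, 9.8, 0, 0, 0]])

```text
time: 2.72
tool_pos: [0.6734, -0.01, 0.0142]
tool_rot: [180.0, 0.0, 108.0]
wrist_force: [-0.5, 0.6, 0.5]
width: -0.0003
```

Emit:
play_rows(moves=[[0, -0.22, 0, 0, 0, 0, 1], [0, -0.43, -0.01, 0, 0, 0, 2], [0, -0.65, -0.02, 0, 0, 0, 3], [0, -0.86, -0.03, 0, 0, 0, 4], [0, -1.08, -0.05, 0, 0, 0, 5], [0, -1.3, -0.07, 0, 0, 0, 6], [0, -1.51, -0.09, 0, 0, 0, 7], [0, -1.73, -0.12, 0, 0, 0, 8], [0, -1.94, -0.15, 0, 0, 0, 9], [0, -2.15, -0.19, 0, 0, 0, 10], [0, -2.37, -0.23, 0, 0, 0, 11], [0, -2.58, -0.27, 0, 0, 0, 12], [0, -2.79, -0.32, 0, 0, 0, 13], [0, -3.0, -0.37, 0, 0, 0, 14], [0, -3.21, -0.42, 0, 0, 0, 15], [0, -3.42, -0.48, 0, 0, 0, 16], [0, -3.63, -0.54, 0, 0, 0, 17], [0, -3.83, -0.61, 0, 0, 0, 18], [0, -4.04, -0.68, 0, 0, 0, 19], [0, -4.24, -0.75, 0, 0, 0, 20]])

```text
time: 4.38
tool_pos: [0.6789, -0.0529, 0.0133]
tool_rot: [-180.0, 0.0, 87.9]
wrist_force: [0.0, -0.5, 0.2]
width: 0.0001
```

```bash
python3 - <<'E'
from h import *
s=arm.sense(); print(s['time'],s['tool_pos'],s['tool_rot'],s['wrist_force'])
d=s['tool_pos'][:2]-[.555,-.0485]; print(np.hypot(*d),np.degrees(np.arctan2(d[1],d[0])))
p=arm.capture('side'); save(p,'s2.png')
cv2.imwrite('pics/s2c.png',cv2.resize(cv2.imread('pics/s2.png')[150:330,230:480],None,fx=3.2,fy=3.2,interpolation=cv2.INTER_CUBIC))
E
```

```text
4.3833 [ 0.67893125 -0.05290293  0.01330785] [-1.79998746e+02  1.61064581e-03  8.78951093e+01] [ 0.00665439 -0.46253116  0.19362161]
0.12400943451157145 -2.0347011688842773
```

View pics/s2c.png

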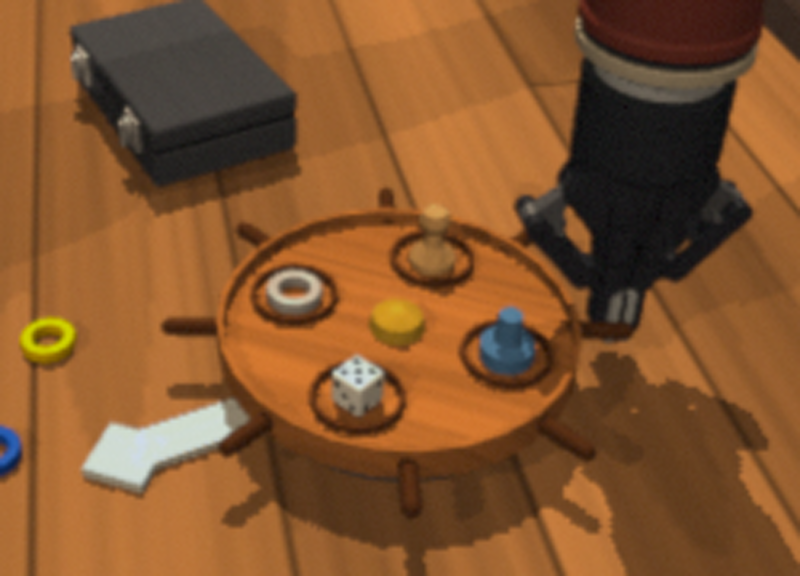

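It turns well, about 15° so far, and all the pieces are standing. The arc is the same in tool axes, so I repeat it, then a decelerating arc that stops short.

Emit:
play_rows(moves=[[0, -0.22, 0, 0, 0, 0, 1], [0, -0.43, -0.01, 0, 0, 0, 2], [0, -0.65, -0.02, 0, 0, 0, 3], [0, -0.86, -0.03, 0, 0, 0, 4], [0, -1.08, -0.05, 0, 0, 0, 5], [0, -1.3, -0.07, 0, 0, 0, 6], [0, -1.51, -0.09, 0, 0, 0, 7], [0, -1.73, -0.12, 0, 0, 0, 8], [0, -1.94, -0.15, 0, 0, 0, 9], [0, -2.15, -0.19, 0, 0, 0, 10], [0, -2.37, -0.23, 0, 0, 0, 11], [0, -2.58, -0.27, 0, 0, 0, 12], [0, -2.79, -0.32, 0, 0, 0, 13], [0, -3.0, -0.37, 0, 0, 0, 14], [0, -3.21, -0.42, 0, 0, 0, 15], [0, -3.42, -0.48, 0, 0, 0, 16], [0, -3.63, -0.54, 0, 0, 0, 17], [0, -3.83, -0.61, 0, 0, 0, 18], [0, -4.04, -0.68, 0, 0, 0, 19], [0, -4.24, -0.75, 0, 0, 0, 20]])

```text
time: 6.1
tool_pos: [0.6699, -0.095, 0.0133]
tool_rot: [180.0, 0.0, 67.9]
wrist_force: [-1.0, 1.1, -0.5]
width: -0.0002
```

Emit:
play_rows(moves=[[0, -0.22, 0, 0, 0, 0, 1], [0, -0.43, -0.01, 0, 0, 0, 2], [0, -0.65, -0.02, 0, 0, 0, 3], [0, -0.86, -0.03, 0, 0, 0, 4], [0, -1.08, -0.05, 0, 0, 0, 5], [0, -1.3, -0.07, 0, 0, 0, 6], [0, -1.51, -0.09, 0, 0, 0, 7], [0, -1.73, -0.12, 0, 0, 0, 8], [0, -1.94, -0.15, 0, 0, 0, 9], [0, -2.15, -0.19, 0, 0, 0, 10], [0, -2.37, -0.23, 0, 0, 0, 11], [0, -2.58, -0.27, 0, 0, 0, 12], [0, -2.69, -0.3, 0, 0, 0, 12.5], [0, -2.79, -0.32, 0, 0, 0, 13], [0, -2.9, -0.34, 0, 0, 0, 13.5], [0, -3.0, -0.37, 0, 0, 0, 14], [0, -3.1, -0.39, 0, 0, 0, 14.5], [0, -3.21, -0.42, 0, 0, 0, 15], [0, -3.21, -0.42, 0, 0, 0, 15], [0, -3.21, -0.42, 0, 0, 0, 15]])

```text
time: 7.77
tool_pos: [0.6539, -0.1231, 0.0133]
tool_rot: [-180.0, 0.0, 53.0]
wrist_force: [0.2, -0.2, -0.8]
width: 0.0
```

```bash
python3 - <<'E'
from h import *
s=arm.sense(); print(s['time'],s['tool_pos'],s['tool_rot'],s['wrist_force'])
d=s['tool_pos'][:2]-[.555,-.0485]; print(np.hypot(*d),np.degrees(np.arctan2(d[1],d[0])))
for n in ['side','scene','wrist']:
    p=arm.capture(n); save(p,n+'3.png')
cv2.imwrite('pics/s3c.png',cv2.resize(cv2.imread('pics/side3.png')[200:320,230:440],None,fx=3.8,fy=3.8,interpolation=cv2.INTER_CUBIC))
E
```

```text
7.7667 [ 0.65388694 -0.12309668  0.01326224] [-1.79989751e+02  1.45292014e-02  5.29911308e+01] [ 0.19784056 -0.19272523 -0.82742503]
0.12386804055295354 -37.029565540933916
```

View pics/s3c.png

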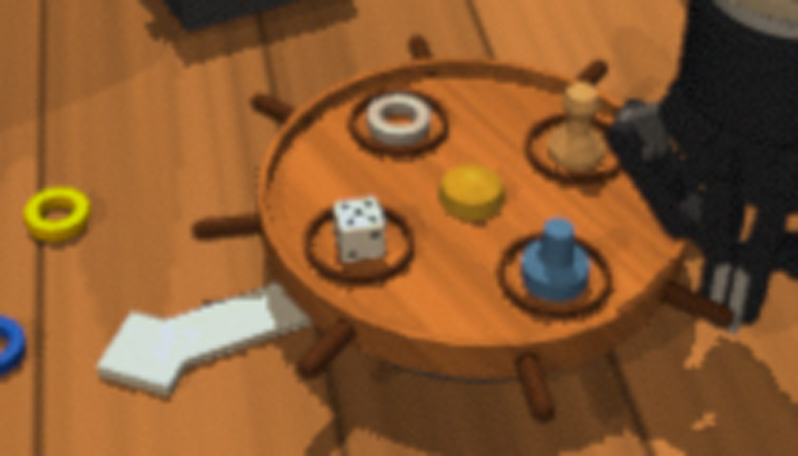

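View pics/wrist3.png

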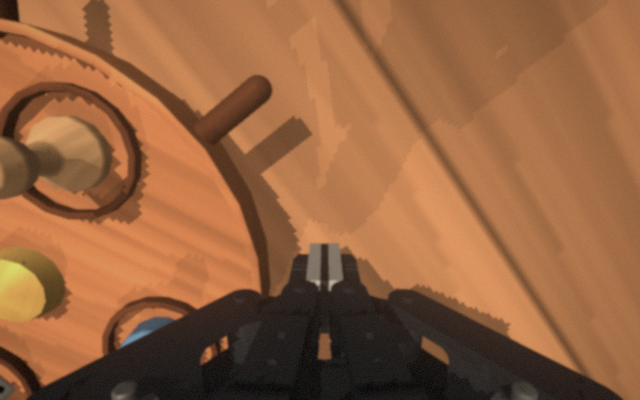

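```bash
cat > ang.py <<'E'
from h import *
from scipy.optimize import least_squares
def fit(p,P,I,c0=None):
    def res(x):
        a=x[2]-np.array(I)*np.pi/4
        X=np.c_[x[0]+.129*np.cos(a),x[1]+.129*np.sin(a),0*a+.03]
        return (proj(p,X)-P).ravel()
    if c0 is None: s=least_squares(res,[.5565,-.0466,np.radians(40)],loss='soft_l1'); 
    else:
        s=least_squares(lambda t:res([*c0,t[0]]),[np.radians(40)],loss='soft_l1')
    return s.x[:-1],np.degrees(s.x[-1]),s.fun.reshape(-1,2).round(1).tolist()
E
python3 - <<'E'
from ang import *
p=arm.capture('side')
S=np.array([[540,410],[308,366],[199,230],[258,102],[418,42],[600,67]])/3.8+[230,200]
I=[3,4,5,6,-1,0]
for c in [None,(.5565,-.0466)]: print(fit(p,S,I,c))
for c in [(.5565,-.0466),(.555,-.0485)]:
    for nm,q,z in [('well',(359,243),.037),('diebot',(361,253),.034)]:
        X=unproj(p,*(np.array(q)/3.8+[230,200]),z)[:2]-c; print(nm,np.hypot(*X),np.degrees(np.arctan2(X[1],X[0])))
E
```

```text
(array([ 0.55719671, -0.04677291]), np.float64(45.05936391002848), [[1.4, 0.9], [-0.6, 0.8], [-0.6, -0.5], [-0.3, -1.0], [-0.1, -0.8], [0.6, -0.7]])
(array([], dtype=float64), np.float64(44.9828032156278), [[0.8, 0.8], [-1.1, 0.7], [-1.0, -0.6], [-0.6, -1.0], [-0.4, -0.9], [0.3, -0.7]])
well 0.06459253334796085 -153.45207312863636
diebot 0.06582921578915643 -150.72599717574397
well 0.06240998183084631 -154.39702028267627
diebot 0.06359841494249287 -151.55834341319434
```

The carousel has turned 51.4°, leaving about 5.6°. I push 5° gently, then back off and look from above.

Emit:
play_rows(moves=[[0, -0.11, 0, 0, 0, 0, 0.5], [0, -0.22, 0, 0, 0, 0, 1], [0, -0.32, -0.01, 0, 0, 0, 1.5], [0, -0.43, -0.01, 0, 0, 0, 2], [0, -0.54, -0.02, 0, 0, 0, 2.5], [0, -0.65, -0.02, 0, 0, 0, 3], [0, -0.76, -0.03, 0, 0, 0, 3.5], [0, -0.86, -0.03, 0, 0, 0, 4], [0, -0.94, -0.04, 0, 0, 0, 4.3], [0, -1.0, -0.04, 0, 0, 0, 4.6], [0, -1.04, -0.05, 0, 0, 0, 4.8], [0, -1.08, -0.05, 0, 0, 0, 5], [0, -1.08, -0.05, 0, 0, 0, 5], [0, -1.08, -0.05, 0, 0, 0, 5], [0, -0.8, -0.03, 0, 0, 0, 4], [0, -0.4, -0.01, 0, 0, 0, 2], [0, 0, 0, 0, 0, 0, 0], [0, 0, 0, 0, 0, 0, 0]])

```text
time: 9.47
tool_pos: [0.6546, -0.1219, 0.0133]
tool_rot: [180.0, -0.0, 53.2]
wrist_force: [-0.1, 1.0, -0.0]
width: -0.0001
```

Emit:
play_rows(moves=[[0, 0, 0, -3, 0, 0, 0], [0, 0, 0, -6, 0, 0, 0], [0, 0, 0, -10, 0, 0, 0], [0, 0, 0, -14, 0, 0, 0], [0, 0, 0, -18, 0, 0, -7], [0, 0, 0, -20, 0, 0, -14], [0, 0, 0, -20, 0, 0, -21], [0, 0, 0, -20, 0, 0, -28], [0, 0, 0, -20, 0, 0, -35], [0, 0, 0, -20, 0, 0, -37], [0, 0, 0, -20, 0, 0, -37], [0, 0, 0, -20, 0, 0, -37], [0, 0, 0, -20, 0, 0, -37]])

```text
time: 10.55
tool_pos: [0.654, -0.1231, 0.2132]
tool_rot: [-180.0, 0.0, 89.9]
wrist_force: [-0.3, 0.1, -0.9]
width: 0.0003
```

```bash
python3 - <<'E'
from h import *
s=arm.sense(); print(s['time'],s['tool_pos'],s['tool_rot'],s['wrist_force'])
for n in ['side','wrist']:
    p=arm.capture(n); save(p,n+'4.png')
    for t in ['base','die_mid','pawn_mid','stopper_mid','token_mid']:
        print(n,t,[(np.round(r['location'],3).tolist(),round(r['score'],2)) for r in arm.search_frame(p,t)][:2])
cv2.imwrite('pics/s4c.png',cv2.resize(cv2.imread('pics/side4.png')[200:320,230:440],None,fx=3.8,fy=3.8,interpolation=cv2.INTER_CUBIC))
E
```

```text
10.55 [ 0.65398026 -0.12307758  0.21323132] [-1.79990439e+02  4.36797135e-03  8.98774599e+01] [-0.28429759  0.0929176  -0.8556903 ]
side base [([0.417, -0.089, 0.005], 0.94)]
side die_mid [([0.493, -0.076, 0.053], 0.69)]
side pawn_mid [([0.614, -0.036, 0.048], 0.74), ([0.459, 0.2, 0.05], 0.63)]
side stopper_mid [([0.574, -0.114, 0.04], 0.73)]
side token_mid [([0.527, -0.237, 0.008], 0.87), ([0.357, 0.0, 0.007], 0.74)]
wrist base [([0.41, -0.092, 0.01], 0.86)]
wrist die_mid [([0.505, -0.068, 0.047], 0.73)]
wrist pawn_mid [([0.618, -0.03, 0.065], 0.65)]
wrist stopper_mid [([0.554, -0.045, 0.033], 0.25)]
wrist token_mid [([0.528, -0.229, 0.007], 0.65), ([0.36, 0.001, 0.01], 0.6)]
```

View pics/s4c.png

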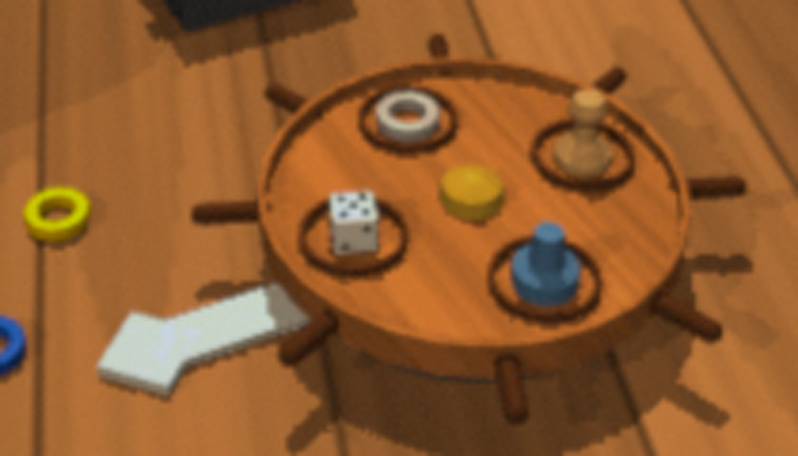

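View pics/wrist4.png

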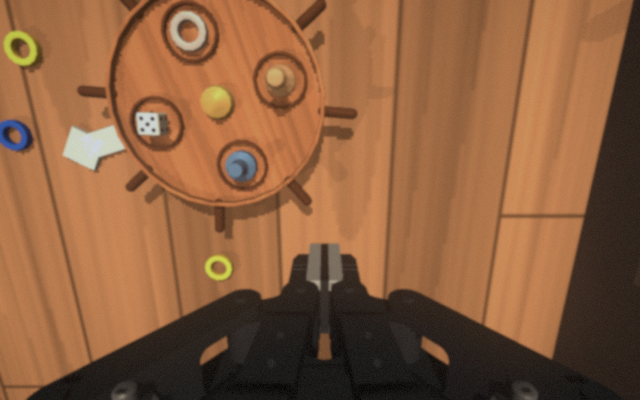

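The die is close to the front: wrist (152,124), tongue head (80,147). I'll centre the wrist camera for a finer measure of the tongue and pegs.

Emit:
play_rows(moves=[[0, 3, -2.5, 0, 0, 0, 0], [0, 6, -5, 0, 0, 0, 0], [0, 9, -8, 0, 0, 0, 0], [0, 10, -11, 0, 0, 0, 0], [0, 10, -12, 0, 0, 0, 0], [0, 10, -12, 0, 0, 0, 0], [0, 10, -12, 0, 0, 0, 0], [0, 10, -12, 0, 0, 0, 0]])

```text
time: 11.82
tool_pos: [0.535, -0.0238, 0.2136]
tool_rot: [179.9, 0.0, 89.9]
wrist_force: [0.7, -0.4, -0.0]
width: -0.0003
```

```bash
python3 - <<'E'
from h import *
s=arm.sense(); print(s['time'],s['tool_pos'],s['tool_rot'])
p=arm.capture('wrist'); save(p,'wrist5.png'); print(proj(p,[[.555,-.0485,.03],[.38,-.1,.006]]))
E
```

```text
11.8167 [ 0.53504314 -0.02381473  0.21355408] [1.79949753e+02 1.34148290e-02 8.99241640e+01]
[[343.22006816 202.96458737]
 [187.86279642 240.87958481]]
```

View pics/wrist5.png

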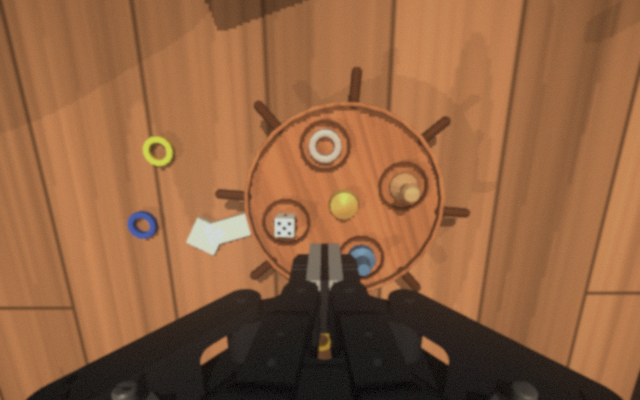

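```bash
python3 - <<'E'
import cv2
a=cv2.imread('pics/wrist5.png')[60:300,180:480]; cv2.imwrite('pics/w5c.png',cv2.resize(a,None,fx=2.5,fy=2.5,interpolation=cv2.INTER_CUBIC))
a=cv2.imread('pics/wrist5.png')[180:280,170:310]; cv2.imwrite('pics/w5d.png',cv2.resize(a,None,fx=5.5,fy=5.5,interpolation=cv2.INTER_CUBIC))
E
```

```text
(no output)
```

View pics/w5c.png

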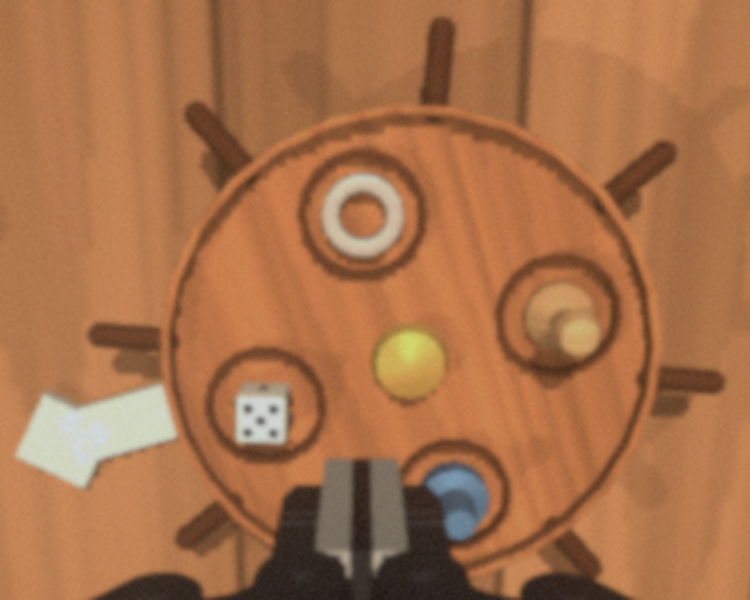

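View pics/w5d.png

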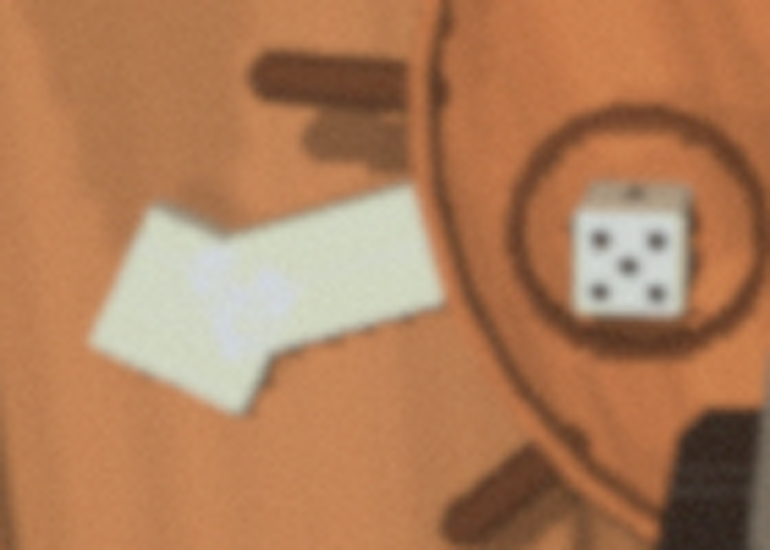

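```bash
python3 - <<'E'
from ang import *
p=arm.capture('wrist')
P=np.array([[443,20],[673,150],[722,382],[597,570],[180,543],[92,333],[190,107]])/2.5+[180,60]
I=[0,1,2,3,5,6,7]
T=np.array([[88,343],[155,205],[240,415],[228,240],[275,353],[412,183],[445,303]])/5.5+[170,180]
def rp(x):
    a=x[2]-np.array(I)*np.pi/4
    return (proj(p,np.c_[x[0]+x[4]*np.cos(a),x[1]+x[4]*np.sin(a),0*a+.03])-P).ravel()
def rt(x):
    f=x[3]; e=np.array([np.cos(f),np.sin(f)]); n=np.array([-e[1],e[0]]); h=x[5]
    # cols: along, lateral
    L=[(.185,0),(h,-.024),(h,.024),(x[6],-.013),(x[6],.013),(x[7],-.013),(x[8],.013)]
    X=np.array([[*(x[:2]+a*e+b*n),.006] for a,b in L]); return (proj(p,X)-T).ravel()
x0=[.555,-.0485,np.radians(84),np.radians(-163),.129,.161,.155,.12,.12]
s=least_squares(lambda x:np.r_[rp(x),rt(x)],x0,loss='soft_l1',x_scale=[.01,.01,.1,.1]+[.01]*5)
x=s.x; print(x[:2],np.degrees(x[2:4]),x[4:]); print(np.round(s.fun.reshape(-1,2),1).tolist())
print('peg only c', least_squares(lambda y:rp([*y[:3],0,y[3]]),[.555,-.0485,1.4,.129]).x)
f=np.degrees(x[3]); pg=np.degrees(x[2]); w=[(pg+22.5+45*k) for k in range(8)]
print('front',f,'wells err',[round((a-f+180)%360-180,2) for a in w])
# well ring + die in same picture
for nm,q,z in [('well',(638,230),.037),('dietop',(630,264),.052),('tok well',None,0)]:
    if q is None: continue
    X=unproj(p,*(np.array(q)/5.5+[170,180]),z)[:2]-x[:2]; print(nm,np.hypot(*X),np.degrees(np.arctan2(X[1],X[0])))
q=np.array([362,213])/2.5+[180,60]; X=unproj(p,*q,.037)[:2]-x[:2]; print('tokwell',np.hypot(*X),np.degrees(np.arctan2(X[1],X[0])))
p=arm.capture('side')
S=np.array([[438,42],[618,77],[740,186],[716,332],[516,413],[287,355],[197,212],[272,93]])/3.8+[230,200]
print(fit(p,S,list(range(8))))
E
```

```text
[ 0.55549439 -0.04881405] [  85.30543734 -163.4213758 ] [0.13005101 0.16101247 0.14922281 0.10906648 0.11159957]
[[0.2, -0.0], [-0.6, -1.3], [-0.1, 0.1], [-0.5, 1.0], [0.3, -0.0], [-0.1, 0.3], [0.3, -0.1], [0.5, -0.1], [-0.3, 0.1], [0.3, -0.3], [-0.1, -0.2], [-0.0, -0.2], [0.1, 0.4], [0.0, 0.1]]
peg only c [ 0.55555866 -0.04880998  1.4886797   0.1299925 ]
front -163.42137579899253 wells err [np.float64(-88.77), np.float64(-43.77), np.float64(1.23), np.float64(46.23), np.float64(91.23), np.float64(136.23), np.float64(-178.77), np.float64(-133.77)]
well 0.06173983644361694 -163.49758410949258
dietop 0.06190083875545893 -162.4244094888237
tokwell 0.06305425725002639 107.98011503190347
(array([ 0.55683174, -0.04685632]), np.float64(85.1480444884091), [[-0.2, -1.2], [0.6, -1.3], [0.6, -0.3], [0.2, 0.3], [0.3, 0.8], [-0.7, 0.4], [-0.5, -0.0], [-0.5, -1.3]])
```

The well lacks 1.1° ±0.3 (peg fit says 1.2°, the die top 1.0°). One small nudge on the same peg will correct it.

Emit:
play_rows(moves=[[0, -3, 3, 0, 0, 0, 0], [0, -6, 6, 0, 0, 0, 0], [0, -9, 9, 0, 0, 0, 0], [0, -10, 12, 0, 0, 0, 0], [0, -10, 12, 0, 0, 0, 7], [0, -10, 12, 0, 0, 0, 14], [0, -10, 12, 0, 0, 0, 21], [0, -10, 12, 0, 0, 0, 28], [0, -10, 12, 0, 0, 0, 35], [0, -10, 12, 0, 0, 0, 37], [0, -10, 12, 4, 0, 0, 37], [0, -10, 12, 8, 0, 0, 37], [0, -10, 12, 12, 0, 0, 37], [0, -10, 12, 15, 0, 0, 37], [0, -10, 12, 18, 0, 0, 37], [0, -10, 12, 20, 0, 0, 37], [0, -10, 12, 20, 0, 0, 37], [0, -10, 12, 20, 0, 0, 37]])

```text
time: 13.47
tool_pos: [0.6535, -0.1233, 0.0121]
tool_rot: [-179.9, 0.1, 53.0]
wrist_force: [0.8, -0.2, 0.6]
width: -0.0001
```

```bash
python3 - <<'E'
from h import *
s=arm.sense(); d=s['tool_pos'][:2]-[.555,-.0485]; print(s['time'],s['tool_pos'],s['tool_rot'],s['wrist_force'],np.hypot(*d),np.degrees(np.arctan2(d[1],d[0])))
E
```

```text
13.4667 [ 0.6534944  -0.1232914   0.01212312] [-1.79879823e+02  1.00965143e-01  5.29752726e+01] [ 0.76566507 -0.20855765  0.55548375] 0.12367255586554451 -37.211101587622274
```

Emit:
play_rows(moves=[[0, -0.22, 0, 0, 0, 0, 1], [0, -0.43, -0.01, 0, 0, 0, 2], [0, -0.65, -0.02, 0, 0, 0, 3], [0, -0.86, -0.03, 0, 0, 0, 4], [0, -0.95, -0.04, 0, 0, 0, 4.4], [0, -1.02, -0.04, 0, 0, 0, 4.7], [0, -1.08, -0.05, 0, 0, 0, 5], [0, -1.13, -0.05, 0, 0, 0, 5.2], [0, -1.17, -0.06, 0, 0, 0, 5.4], [0, -1.21, -0.06, 0, 0, 0, 5.6], [0, -1.25, -0.06, 0, 0, 0, 5.8], [0, -1.29, -0.07, 0, 0, 0, 6], [0, -1.32, -0.07, 0, 0, 0, 6.1], [0, -1.32, -0.07, 0, 0, 0, 6.1], [0, -1.32, -0.07, 0, 0, 0, 6.1], [0, -0.9, -0.03, 0, 0, 0, 4], [0, -0.4, -0.01, 0, 0, 0, 2], [0, 0, 0, 0, 0, 0, 0], [0, 0, 0, 0, 0, 0, 0]])

```text
time: 15.05
tool_pos: [0.6546, -0.1217, 0.0132]
tool_rot: [-180.0, -0.0, 53.2]
wrist_force: [-0.2, 0.6, -0.4]
width: -0.0001
```

Emit:
play_rows(moves=[[0, 0, 0, -3, 0, 0, 0], [0, 0, 0, -6, 0, 0, 0], [0, 0, 0, -10, 0, 0, 0], [0, 0, 0, -14, 0, 0, 0], [0, 0, 0, -18, 0, 0, -7], [0, 0, 0, -20, 0, 0, -14], [0, 0, 0, -20, 0, 0, -21], [0, 0, 0, -20, 0, 0, -28], [0, 0, 0, -20, 0, 0, -35], [0, 0, 0, -20, 0, 0, -37], [0, 0, 0, -20, 0, 0, -37]])

```text
time: 15.97
tool_pos: [0.6539, -0.1231, 0.2132]
tool_rot: [-180.0, -0.0, 90.1]
wrist_force: [0.4, 0.8, 0.9]
width: 0.0002
```

Emit:
play_rows(moves=[[0, 3, -2.5, 0, 0, 0, 0], [0, 6, -5, 0, 0, 0, 0], [0, 9, -8, 0, 0, 0, 0], [0, 10, -11, 0, 0, 0, 0], [0, 10, -12, 0, 0, 0, 0], [0, 10, -12, 0, 0, 0, 0], [0, 10, -12, 0, 0, 0, 0], [0, 10, -12, 0, 0, 0, 0]])

```text
time: 16.63
tool_pos: [0.535, -0.0238, 0.2135]
tool_rot: [180.0, 0.0, 89.9]
wrist_force: [-0.5, -0.6, -0.3]
width: 0.0003
```

```bash
python3 - <<'E'
from h import *
p=arm.capture('wrist'); save(p,'wrist6.png'); q=arm.capture('side'); save(q,'side6.png'); print(arm.sense()['time'])
a=cv2.imread('pics/wrist6.png')[60:300,180:480]; cv2.imwrite('pics/w6c.png',cv2.resize(a,None,fx=2.5,fy=2.5,interpolation=cv2.INTER_CUBIC))
a=cv2.imread('pics/wrist6.png')[180:280,170:310]; cv2.imwrite('pics/w6d.png',cv2.resize(a,None,fx=5.5,fy=5.5,interpolation=cv2.INTER_CUBIC))
cv2.imwrite('pics/s6c.png',cv2.resize(cv2.imread('pics/side6.png')[140:320,220:440],None,fx=3.3,fy=3.3,interpolation=cv2.INTER_CUBIC))
E
```

```text
16.7333
```

View pics/w6c.png

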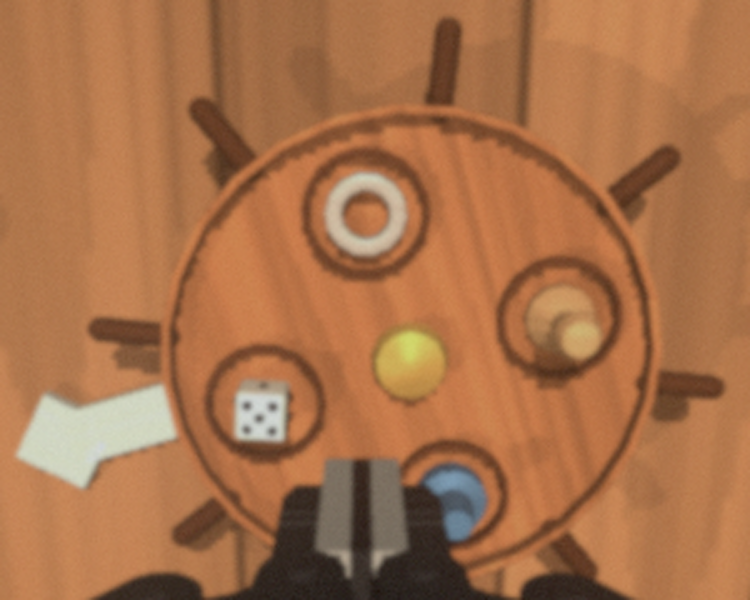

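View pics/w6d.png

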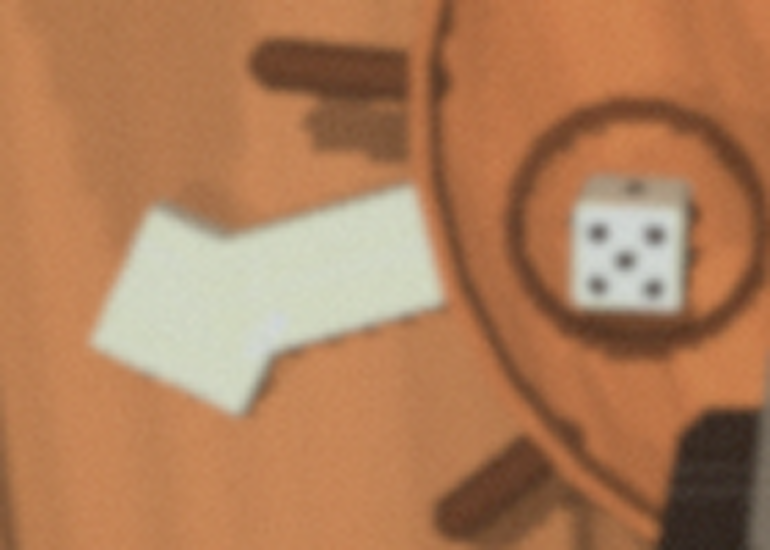

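View pics/s6c.png

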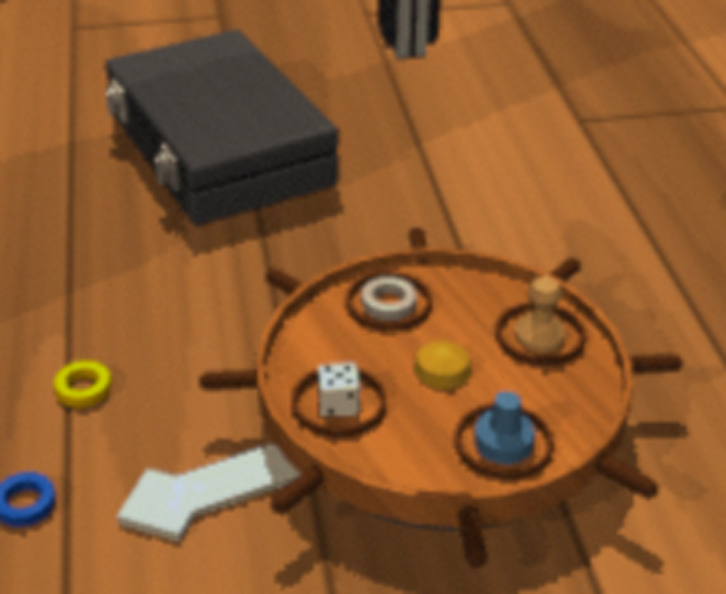

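```bash
python3 - <<'E'
from ang import *
p=arm.capture('wrist'); c=np.array([.5555,-.0488])
P=np.array([[450,20],[677,154],[722,387],[592,570],[177,537],[92,327],[194,103]])/2.5+[180,60]
I=[0,1,2,3,5,6,7]
def rp(x):
    a=x[2]-np.array(I)*np.pi/4
    return (proj(p,np.c_[x[0]+.13*np.cos(a),x[1]+.13*np.sin(a),0*a+.03])-P).ravel()
s=least_squares(rp,[*c,1.45],loss='soft_l1'); print(s.x[:2],np.degrees(s.x[2]),'die well',np.degrees(s.x[2])-247.5,'front -163.4')
for nm,q,z in [('well',(638,227),.037),('dietop',(629,260),.052)]:
    X=unproj(p,*(np.array(q)/5.5+[170,180]),z)[:2]-c; print(nm,np.hypot(*X),np.degrees(np.arctan2(X[1],X[0])))
s=arm.sense(); print(s['time'],s['joint_velocities'].round(2))
E
```

```text
[ 0.55541627 -0.0484086 ] 84.23891319373533 die well -163.26108680626467 front -163.4
well 0.06172179746958705 -164.19428429766455
dietop 0.061975556515803644 -163.31483182188782
16.7833 [-0.03 -0.15 -0.24  0.28  0.02  0.03  0.05]
```

The well is at -163.3° and the die top at -163.3°, against the tongue at -163.4°. All the pieces stand, the case hasn't moved, and the robot is clear. Handing in.

```bash
python3 -c "
from rig import arm
print(arm.hand_in())"
```

```text
the job is handed in; nothing more can be done
None
```

The white die is now at the front, in line with the pointer tongue, and the carousel is at rest there. I handed the job in at about 17 s. I turned the carousel about 57° clockwise by pushing one peg with the shut fingertips. The last step was a 1.1° nudge, after which I backed off and raised the arm clear.

**Alignment:** in the last wrist picture the peg fit puts the die's well at -163.3°, the die's top at -163.3° and the tongue at -163.4°. One hand-picked reading of the well ring disagreed, at -164.2°. It read about 1° off from the peg fit before the nudge too, so I trusted the peg fit.

**Pieces and surroundings:** the last views show all four pieces standing in their wells. The dice case and the loose rings look unmoved by eye; I did not measure their positions again.

**Forces:** contact readings at the wrist stayed around 1 N.

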